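Spread a snap ring over the bobbin winder's axle and hold it at the groove

TASK

Take the ring pliers out of their wooden rack by both handles, squeeze them to spread the snap ring at their tips, and slide the spread ring straight down over the upright axle of the bobbin winder until it is level with the groove just above the brass washer. Do not force or drop anything and leave the other things on the table where they are. Finish while still holding: keep the pliers upright and squeezed, with the ring fully spread around the middle of the groove, centred and touching neither the axle nor the washer.

Things in the scene. Friction and masses are not known exactly. Their poses are not given: they have to be found in the camera images.
- pliers_grip (a point): Where to grip the pliers: midway between their two black handles. They stand upright in the rack, handles up, ring down, about 0.2 kg. Axes: handles are squeezed along y, z up. Each handle is a flat bar 13 mm wide (x), 9 mm thick, from 28 mm below to 24 mm above this point; relaxed they lean outwards, 54 mm over both here and 64 mm at the tops; squeezed to the stop, parallel, 36 mm.
- pliers_bar (a point): Middle of the underside of the pliers' steel cross bar (78 mm along y, 16 mm along x, 8 mm high), by which they hang in the rack; 50 mm below pliers_grip on the pliers' centre line, same axes.
- ring_center (a point): Centre of the opened snap ring, held by its eyelets at the jaw tips: on the pliers' centre line, 94 mm below pliers_grip, same axes, in the ring's mid plane. A C of 3 mm steel wire, level when the pliers are upright, gap to -x: relaxed 25 mm inside, too small for the axle, and some 8 mm off this point to +x; fully spread it clears a 26 mm axle centred here by about 2 mm.
- lever_l (a joint): Squeeze of the pliers (rad): 0 handles relaxed, ring closed; 0.2 at the stop, handles parallel, ring fully spread. Both levers and the ring move together. A spring opens the handles again: about 8 N on each handle holds them at the stop, two lugs between the handles that meet.
- rack: Wooden rack of the pliers, fixed; origin at the centre of its underside on the table, y along its length. Two cheeks 40 x 14 mm (x, y), centred 34 mm either side along y, 80 mm tall, each with a notch 19 mm wide and 10 mm deep in its top, where the cross bar lies 70 mm above the table. The ring hangs free between them, 26 mm up. The pliers come out straight up.
- groove (a point): Middle of the groove on the axis (z, up) of the bobbin winder's steel axle, 65 mm above the table. The groove is 10 mm high, 22 mm in diameter; above it the axle is 26 mm in diameter, below it is a brass washer (38 mm diameter, top 5 mm below this point) on a wooden disc (90 mm, top 8 mm below). The winder's base is 150 x 120 x 25 mm, fixed.
- axle_top (a point): Top of that axle, on its axis, 17 mm above the middle of the groove; its last 3 mm taper from 26 mm to 21 mm diameter.
- tape_roll: Roll of paper tape, 48 mm diameter, 19 mm high, lying flat; bystander, to be left alone; origin at the centre of its underside.
- sharpener: Metal pencil sharpener 25 x 16 x 12 mm; bystander; origin at the centre of its underside.
- pencil_pot: Round wooden pencil pot, 52 mm diameter, 85 mm tall, with three pencils standing in it to 150 mm; bystander; origin at the centre of its underside.
- glasses_case: Dark glasses case 60 x 160 x 36 mm; bystander; origin at the centre of its underside.
- mug_: White mug, 80 mm diameter, 90 mm tall, handle at +y; bystander; origin at the centre of its underside.
Mind the look-alikes: they are no part of the job. Leave any red look-alike of the part that bears groove alone. What is shaped like the part that bears pliers_grip but green is not meant.

How it is judged (in metres and radians):
On the way, in this order (a step that is already met when the one before it is completed fails the run):
1. the pliers are lifted out of the rack by the robot, the ring more than 40 mm above where it hung (z of ring_center in the frame of rack above 0.066 m and contact force between the fingers and pliers above 2 N), for 0.1 s.
2. the ring, spread, is over the end of the axle, centred within 6 mm (horizontal distance between ring_center and axle_top below 0.006 m and z of ring_center in the frame of axle_top above 0 m and value of joint lever_l above 0.16 rad), for 0.05 s.
At the end, for the whole second after the job is handed in: The robot alone holds the pliers, still, upright (0.1 rad), squeezed above 0.17 rad with over 5 N; the ring centre is within 4 mm of the axle's axis and 3 mm in height of the middle of the groove, and pliers and ring touch the winder with less than 0.5 N (horizontal distance between ring_center and groove below 0.004 m and z of ring_center in the frame of groove between -0.003 and 0.003 m and angle between ring_center's own z axis and vertical below 0.1 rad and value of joint lever_l above 0.17 rad and contact force between the fingers and pliers above 5 N and contact force between pliers and winder below 0.5 N and linear speed of pliers below 0.02 m/s); the arm keeps its last pose, push and grip.
It fails at once if the pliers or ring are forced against the winder with more than 35 N (contact force between pliers and winder above 35 N).
It fails at once if the pliers tip over by more than 0.7 rad (angle between ring_center's own z axis and vertical above 0.7 rad).
It fails at once if a bystander (tape roll, sharpener, pencil pot, glasses case, mug) is moved by more than 30 mm (distance of any of tape_roll, sharpener, pencil_pot, glasses_case, mug_ from where it was at the start of the episode above 0.03 m).
It also fails if it takes over 48 s, if anything falls off the work surface, if the arm or the gripper's body presses on something with over 40 N, if the wrist force passes 120 N, or if a joint passes its speed limit or range.

ROBOT

A 7-joint arm with a two-finger parallel gripper is mounted at the origin on the work surface. World frame = base frame: x ahead of the robot, y to its left, z up, the work surface at z = 0. Lengths are in mm, angles in rad, forces in N, time in s.
With the tool pointing down it reaches from about 425 to 825 mm from the base axis. Payload 3.6 kg.
Tool frame: the origin (TCP) lies between the finger pads; the fingertips stand 11 mm ahead of it and the grasp point (between the pads) lies 8 mm behind it (robot.tip_reach is the distance from the TCP to the fingertips, in mm); z points along the fingers, y is the line along which they close (so a half turn about z gives the same grasp; the last joint's range is limited). The gripper opens to 85 mm and grips with 20 to 120 N. Pads are 22 mm wide; open, the fingers measure 114 mm over their backs; the gripper's body (76 mm by 85 mm) begins 54 mm behind the grasp point. The pads swing forward as they close: fully open they stand 13 mm farther back than shut.
Start: joints at [-1.337, 0.615, -0.013, 1.423, 0.008, 1.103, -0.04], TCP at [167.573, 627.999, 242.297] pointing down, gripper open.
Joint ranges: [-3.12, 3.12], [-0.3, 2.06], [-1.34, 1.32], [0.26, 2.42], [-1.36, 4.5], [0.01, 1.98], [-2.84, 2.84]. Speed limits (rad/s): [2.79, 2.79, 3.14, 3.14, 3.14, 3.14, 3.14].

INTERFACE

Orientations are given as a unit quaternion [w, x, y, z].
In Python, from cell import robot gives the robot as it stands. The module is installed in compiled form; this text tells all that it offers.
- The arm moves only by the tool play_rows, never from a script. Its argument "steps" is a list of rows, each a list of 6 numbers: the shift along the world's x, y, z in mm, then the turn, a rotation vector about the world's x, y, z in rad. In form: [[tx, ty, tz, wx, wy, wz], ...]. A call has 1 to 20 rows; each row shifts and turns the commanded pose from where the row before left it; what a row does not reach is not made up. A row lasts 1/12 s, in which the tool goes at most 41.7 mm and 7.16 degrees, less where a joint would pass 70% of its speed; a pose out of reach is approached as far as the arm can. A call with a gripper value outside its range is refused whole. "fingers" is the closure, from -1 (fully open) to 1 (shut), so that 0 is half open, set as the call begins (left out, the last holds). The fingers move at their own pace and stop on an object; "grip_force" is the grip in N (left out, the last holds). Time passes only in rows, so rows that do not move let the fingers close. It gives the time, the measured TCP pose, the force, the opening and the grip force at its end, in the units of the state.
- robot.get_state(): the state, without advancing time (a new reading comes with each control period).
- robot.capture(name): name is "side" or "top"; returns (picture, depth): 384x512x3 uint8, red, green, blue; 384x512 float32, mm along the optical axis (not along the pixel's ray), 0 where there is no reading.
- robot.camera_model(name): a dict with "mtx" (3x3 intrinsics, pixels), "k1" (the pictures are not rectified: a ray, as slopes to the right and down, at radius r is drawn at 1 + k1 r^2 times it, then the intrinsics apply), "R" (3x3) and "t" (3): a world point X has camera coordinates R X + t. Camera axes: x right, y down, z forward; pixel columns grow to the right and rows downward; lengths in mm; the calibration is good to about 2 mm. A picture is of the moment at which its call begins. camera_model takes no time and is no camera call.
- robot.close_job(): hands the job in; it is judged then, once.
The state is a dict: "clock": time; "joints": joint angles; "qvel": joint speeds; "joint_efforts": joint torques, N m; "position": TCP position; "ee_rot": TCP orientation; "contact_force": force on the tool from outside, world axes, zero at the start; "torque": the same for the moment, N m; "grip_width": finger opening in mm; "grip_force": force on a finger pad.
Only numpy, scipy, OpenCV 4.12 (cv2) and the standard library are available. Lean on these libraries where they do the work, as an engineer would, in place of code of your own. Each camera call takes 0.05 s, during which the arm holds its last target. There are 200 camera calls.

## Working session

There is one attempt and no reset: what is moved stays moved. The work goes in short steps, Python scripts to look and compute and a tool call to move; the robot and the scene stay as the last step left them, time stands still between calls to the robot, and variables do not carry over. Pictures are saved under pics/ and viewed, at most 10 in all, crops included, and the job is handed in when it is done.

Besides the shell and the picture viewer there is one more tool, called after "Call:" as name(argument=value, ...), one argument or row to a line, values as JSON. play_rows: Moves the arm, as the interface text tells. Its arguments: {"type":"object","properties":{"steps":{"type":"array"},"fingers":{"type":"number"},"grip_force":{"type":"number"}},"required":["steps"]}

```bash
mkdir -p pics
cat > h.py <<'E'
import numpy as np, cv2
from cell import robot
def cap(n):
    p,d=robot.capture(n); np.savez(f'{n}.npz',p=p,d=d); return p,d
def load(n):
    z=np.load(f'{n}.npz'); return z['p'],z['d']
def slopes(m,uv):
    K=np.array(m['mtx']); uv=np.atleast_2d(np.asarray(uv,float))
    return cv2.undistortPoints(uv.reshape(-1,1,2),K,np.array([m['k1'],0,0,0,0.])).reshape(-1,2)
def onplane(n,uv,z):
    m=robot.camera_model(n); R=np.array(m['R']);t=np.array(m['t']).ravel()
    s=slopes(m,uv); d=np.c_[s,np.ones(len(s))]@R; c=-R.T@t
    return c+d*((z-c[2])/d[:,2])[:,None]
def depthpts(n,uv,d):
    m=robot.camera_model(n); R=np.array(m['R']);t=np.array(m['t']).ravel()
    uv=np.atleast_2d(uv); s=slopes(m,uv); z=d[uv[:,1].astype(int),uv[:,0].astype(int)]
    return (np.c_[s,np.ones(len(s))]*z[:,None]-t)@R
E
python3 - <<'E'
from h import *
for n in('top','side'):
    p,d=cap(n); cv2.imwrite(f'pics/{n}1.png',p[:,:,::-1])
    m=robot.camera_model(n); print(n,m['mtx'],m['k1'],-np.array(m['R']).T@np.array(m['t']).ravel(),np.array(m['R']).round(2))
print(robot.get_state())
E
```

```text
top [[474.44129759   0.         255.55596893]
 [  0.         474.44129759 194.55471949]
 [  0.           0.           1.        ]] 0.028259876635920337 [ 390.95175489    5.75932778 1376.3126284 ] [[-0.01 -1.   -0.01]
 [-0.99  0.01 -0.14]
 [ 0.14  0.01 -0.99]]
side [[460.62263935   0.         263.05377182]
 [  0.         460.62263935 194.39757184]
 [  0.           0.           1.        ]] -0.15073579743507695 [  24.30303559 -897.44419603 1028.76110335] [[ 0.87 -0.5   0.01]
 [-0.32 -0.58 -0.75]
 [ 0.38  0.65 -0.66]]
{'clock': 0.1, 'joints': array([-1.33648237,  0.6157933 , -0.0126263 ,  1.42471036,  0.008082  ,
        1.10342074, -0.04042334]), 'qvel': array([-0.00012293, -0.00237495, -0.00023025, -0.00461333, -0.00059231,
        0.00193584,  0.0001863 ]), 'joint_efforts': array([ 1.59385447e-03, -4.70383286e+01,  2.60350015e-01, -1.71572471e+01,
        1.00379551e-02,  5.83851070e-03, -1.55120409e-05]), 'position': array([167.42362323, 627.39177275, 241.28225942]), 'ee_rot': array([-1.45276408e-04,  1.30016872e-01,  9.91511125e-01, -1.13185894e-03]), 'contact_force': array([-0.86532584, -0.05519557,  0.76949297]), 'torque': array([-0.03794522, -0.04645993, -0.00239888]), 'grip_force': 0.0, 'grip_width': 85.24806282649118}
```

View pics/top1.png

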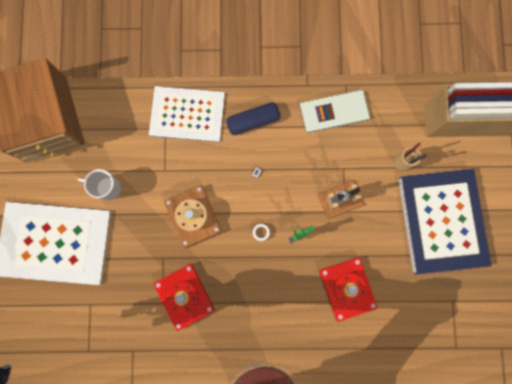

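View pics/side1.png

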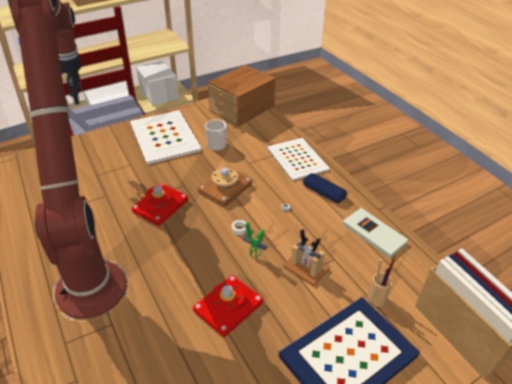

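The top picture shows pliers-like things at (342,196), black in the rack, and at (302,234), green. The winders are at (191,214), wooden, and at (184,297) and (348,288), both red. I choose the black pliers in the rack and the wooden winder. In the side picture these are at (309,250) and (225,180). Next is a close crop of both to check.

Run:
```python
from h import *
def crop(n,x,y,w=64,h=48,k=6):
    p,d=load(n); return cv2.resize(p[y:y+h,x:x+w],None,fx=k,fy=k,interpolation=cv2.INTER_CUBIC)
a=np.vstack([np.hstack([crop('top',311,172),crop('top',160,187)]),np.hstack([crop('side',280,226,64,60,5)[:288,:] if 0 else crop('side',278,228),crop('side',193,156)])])
cv2.imwrite('pics/c1.png',a[:,:,::-1])
p,d=load('top')
for n,bx in(('top',(311,172,64,48)),('top',(160,187,64,48)),('side',(278,228,64,60)),('side',(193,156,64,48))):
    p,d=load(n);x,y,w,h=bx
    uv=np.array([(u,v) for v in range(y,y+h) for u in range(x,x+w)])
    P=depthpts(n,uv,d); z=P[:,2]
    print(n,bx,'zmax',np.sort(z)[-5:].round())
    for lo,hi in((15,35),(50,62),(66,76),(76,90),(90,110),(110,160)):
        s=(z>lo)&(z<hi)
        if s.sum()>3: print(lo,hi,s.sum(),P[s].mean(0).round(1),P[s].min(0).round(),P[s].max(0).round())
```

```text
top (311, 172, 64, 48) zmax [1376. 1376. 1376. 1376. 1376.]
15 35 93 [ 571.3 -221.    20.5] [ 519. -267.   15.] [ 620. -166.   35.]
50 62 23 [ 561.4 -220.2   55.8] [ 537. -264.   51.] [ 596. -184.   62.]
66 76 57 [ 565.1 -219.3   72.6] [ 541. -271.   66.] [ 597. -184.   76.]
76 90 155 [ 566.8 -224.3   80.1] [ 537. -271.   76.] [ 600. -183.   88.]
90 110 5 [ 566.4 -237.2  102.7] [ 557. -246.   92.] [ 569. -213.  109.]
110 160 84 [ 570.3 -231.4  127. ] [ 554. -257.  110.] [ 583. -198.  145.]
top (160, 187, 64, 48) zmax [1376. 1376. 1376. 1376. 1376.]
15 35 1105 [534.7 195.9  24.1] [470. 119.  16.] [607. 282.  33.]
50 62 705 [523.3 198.8  56.5] [480. 156.  50.] [568. 243.  62.]
66 76 10 [524.2 196.3  72.4] [510. 188.  66.] [537. 212.  75.]
76 90 64 [522.9 199.7  81.3] [511. 188.  77.] [534. 211.  87.]
side (278, 228, 64, 60) zmax [1029. 1029. 1029. 1029. 1029.]
15 35 154 [ 562.3 -238.5   23.7] [ 528. -291.   15.] [ 617. -198.   35.]
50 62 67 [ 556.9 -237.6   56. ] [ 533. -275.   50.] [ 598. -198.   62.]
66 76 104 [ 563.  -240.2   72.3] [ 533. -277.   66.] [ 599. -190.   76.]
76 90 169 [ 564.2 -234.3   79.4] [ 532. -276.   76.] [ 598. -187.   90.]
90 110 48 [ 562.4 -232.5  100.4] [ 552. -256.   91.] [ 579. -209.  110.]
110 160 116 [ 563.  -230.   125.2] [ 550. -260.  110.] [ 580. -199.  143.]
side (193, 156, 64, 48) zmax [1029. 1029. 1029. 1029. 1029.]
15 35 712 [509.3 172.7  23.4] [431. 112.  15.] [610. 276.  31.]
50 62 318 [518.8 188.3  56.1] [478. 149.  50.] [565. 242.  62.]
66 76 16 [519.4 187.9  71.3] [509. 182.  66.] [531. 195.  76.]
76 90 36 [521.5 194.2  79.8] [510. 181.  76.] [533. 209.  84.]
```

View pics/c1.png

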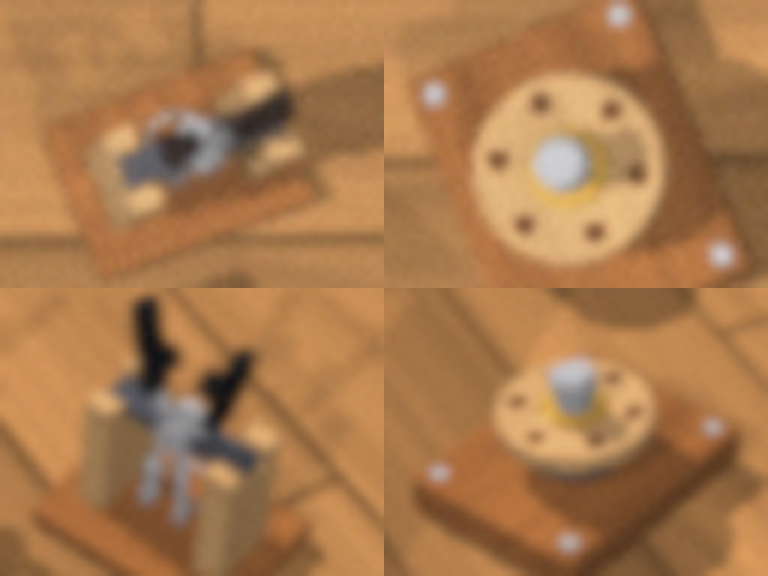

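The crop shows the black-handled pliers hanging in the wooden rack, yawed about 20 deg, and the plain wooden winder with a grey axle and brass washer. Both choices hold. Next I measure them more precisely.

```bash
cat > meas.py <<'E'
from h import *
def pts(n,bx):
    p,d=load(n);x,y,w,h=bx
    uv=np.array([(u,v) for v in range(y,y+h) for u in range(x,x+w)])
    return uv,depthpts(n,uv,d),p[uv[:,1],uv[:,0]].astype(int)
if __name__=='__main__':
    B={'top':((305,165,75,55),(155,180,75,65)),'side':((275,226,70,64),(190,150,70,60))}
    for n in B:
        uv,P,C=pts(n,B[n][0]); z=P[:,2]
        dark=C.max(1)<70
        s=dark&(z>105)&(z<150); Q=P[s]
        _,_,V=np.linalg.svd(Q[:,:2]-Q[:,:2].mean(0)); print(n,'handles',s.sum(),Q.mean(0).round(1),'dir yaw',np.arctan(-V[0,0]/V[0,1]).round(3))
        a=(Q[:,1]>Q[:,1].mean())
        for k in(a,~a): print('  one',k.sum(),Q[k].mean(0).round(1),'tip',Q[k][np.argsort(Q[k][:,2])[-12:]].mean(0).round(1))
        light=(C[:,0]>150)&(C[:,0]-C[:,2]>50)
        s=(z>76)&(z<84)&light
        r=cv2.minAreaRect(onplane(n,uv[s],80)[:,:2].astype(np.float32)); print('  cheek rect',s.sum(),np.round(r[0],1),np.round(r[1],1),round(r[2],1))
        # base plate by colour: wood-brown region contour via depth 4..20
        uv,P,C=pts(n,B[n][1]); z=P[:,2]
        yel=(z>52)&(z<62); sat=C.max(1)-C.min(1)
        (c,r)=cv2.minEnclosingCircle(onplane(n,uv[yel],57)[:,:2].astype(np.float32)); print('  disc',np.round(c,1),round(r,1))
        grey=(sat<45)&(z>77)&(z<88); X=onplane(n,uv[grey],82)
        c2,r2=cv2.minEnclosingCircle(X[:,:2].astype(np.float32)); print('  axle top',grey.sum(),X.mean(0).round(1),np.round(c2,1),round(r2,1),z[grey].mean().round(1))
E
python3 meas.py
```

```text
top handles 44 [ 569.  -233.5  125.8] dir yaw 0.331
  one 14 [ 560.1 -207.2  131.3] tip [ 559.6 -206.   134.3]
  one 30 [ 573.2 -245.9  123.2] tip [ 575.2 -249.7  134.6]
  cheek rect 67 [ 568.8 -227.2] [39.9 82.1] 20.5
  disc [523.5 199.2] 44.8
  axle top 60 [522.9 199.5  82. ] [522.5 199.5] 12.4 81.5
side handles 70 [ 563.  -233.2  123.4] dir yaw 0.302
  one 38 [ 557.2 -214.8  122.6] tip [ 555.9 -210.   133.9]
  one 32 [ 569.9 -255.   124.4] tip [ 571.6 -257.9  135.3]
  cheek rect 63 [ 564.4 -232. ] [45.3 82.7] 18.1
  disc [518.7 190.9] 48.7
  axle top 30 [520.2 192.9  82. ] [520.8 191.6] 14.4 80.3
```

Call:
play_rows(
  steps=[
    [22, -29, 0, 0, 0, -0.097],
    [22, -29, 0, 0, 0, -0.097],
    [22, -29, 0, 0, 0, -0.097],
    [22, -29, 0, 0, 0, -0.097],
    [22, -29, 0, 0, 0, -0.097],
    [22, -29, 0, 0, 0, -0.097],
    [22, -29, 0, 0, 0, -0.097],
    [22, -29, 0, 0, 0, -0.097],
    [22, -29, 0, 0, 0, -0.097],
    [22, -29, 0, 0, 0, -0.097],
    [22, -29, 0, 0, 0, -0.097],
    [22, -29, 0, 0, 0, -0.097],
    [22, -29, 0, 0, 0, -0.097],
    [22, -29, 0, 0, 0, -0.097],
  ],
  fingers=-1,
  grip_force=20,
)

```text
clock: 1.27
position: [476.1, 220.5, 242.1]
ee_rot: [-0.0, 0.725, 0.688, -0.0]
contact_force: [0.6, -0.0, 0.1]
grip_width: 85.3
grip_force: 0.0
```

Call:
play_rows(
  steps=[
    [7, -37, 0, 0, 0, -0.097],
    [7, -37, 0, 0, 0, -0.097],
    [7, -37, 0, 0, 0, -0.097],
    [7, -37, 0, 0, 0, -0.097],
    [7, -37, 0, 0, 0, -0.097],
    [7, -37, 0, 0, 0, -0.097],
    [7, -37, 0, 0, 0, -0.097],
    [7, -37, 0, 0, 0, -0.097],
    [7, -37, 0, 0, 0, -0.097],
    [7, -37, 0, 0, 0, -0.097],
    [0, 0, 0, 0, 0, 0],
    [0, 0, 0, 0, 0, 0],
  ],
)

```text
clock: 2.27
position: [544.9, -151.0, 241.9]
ee_rot: [0.001, 0.963, 0.27, -0.001]
contact_force: [0.3, 0.3, -0.2]
grip_width: 85.5
grip_force: 0.0
```

```bash
cat >> h.py <<'E'
from scipy.spatial.transform import Rotation as Ro
def st():
    s=robot.get_state(); q=s['ee_rot']; R=Ro.from_quat([q[1],q[2],q[3],q[0]]).as_matrix(); y=R[:,1]
    print('t',round(s['clock'],2),'pos',s['position'].round(1),'z',R[:,2].round(3),'yaw mod pi',round(float(np.arctan(-y[0]/y[1])),3),'j',s['joints'].round(2),'w',round(s['grip_width'],1),'F',s['contact_force'].round(1),'T',s['torque'].round(2),'g',round(s['grip_force'],1)); return s
E
python3 -c "from h import *;st()"
```

```text
t 2.27 pos [ 544.9 -151.   241.9] z [-0.001 -0.002 -1.   ] yaw mod pi 0.548 j [-0.19  0.55  0.67  1.69 -0.39  1.04 -0.41] w 85.5 F [ 0.3  0.3 -0.2] T [0.05 0.04 0.02] g 0.0
```

Call:
play_rows(
  steps=[
    [4, -13, 0, 0, 0, -0.032],
    [4, -13, -10, 0, 0, -0.032],
    [4, -13, -10, 0, 0, -0.032],
    [4, -13, -15, 0, 0, -0.032],
    [4, -13, -15, 0, 0, -0.032],
    [3, -12, -15, 0, 0, -0.032],
    [0, 0, 0, 0, 0, 0],
    [0, 0, 0, 0, 0, 0],
  ],
)

```text
clock: 2.93
position: [568.4, -224.1, 176.4]
ee_rot: [-0.001, 0.984, 0.18, -0.001]
contact_force: [0.5, 0.4, 0.4]
grip_width: 85.4
grip_force: 0.0
```

Run:
```python
from h import *
st()
o=[]
for n,x,y in(('side',260,200),('top',290,150)):
    p,d=cap(n); o.append(cv2.resize(p[y:y+96,x:x+96],None,fx=4,fy=4,interpolation=cv2.INTER_CUBIC))
cv2.imwrite('pics/a1.png',np.hstack(o)[:,:,::-1])
```

```text
t 2.93 pos [ 568.4 -224.1  176.4] z [-0.002  0.001 -1.   ] yaw mod pi 0.362 j [-0.04  0.7   0.66  1.64 -0.5   0.98 -0.42] w 85.4 F [0.5 0.4 0.4] T [ 0.02  0.01 -0.01] g 0.0
```

View pics/a1.png

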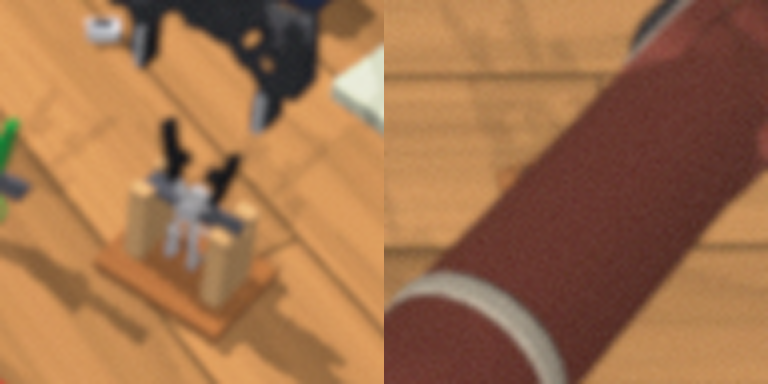

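The side crop shows the open fingers above the handles, with tips at (145,50) and (260,115) and handle tops at (168,122) and (235,160). They line up, so I descend.

Call:
play_rows(
  steps=[
    [0, -4, -4, 0, 0, -0.005],
    [0, 0, -10, 0, 0, 0],
    [0, 0, -10, 0, 0, 0],
    [0, 0, -10, 0, 0, 0],
    [0, 0, -10, 0, 0, 0],
    [0, 0, -10, 0, 0, 0],
    [0, 0, -8, 0, 0, 0],
    [0, 0, -2, 0, 0, 0],
    [0, 0, 0, 0, 0, 0],
    [0, 0, 0, 0, 0, 0],
  ],
)

```text
clock: 3.87
position: [568.7, -229.3, 113.4]
ee_rot: [0.0, 0.984, 0.177, 0.0]
contact_force: [-0.0, 0.3, -0.7]
grip_width: 85.6
grip_force: 0.0
```

Run:
```python
from h import *
st()
p,d=cap('side');cv2.imwrite('pics/a2.png',cv2.resize(p[210:290,260:360],None,fx=6,fy=6,interpolation=cv2.INTER_CUBIC)[:,:,::-1])
```

```text
t 3.87 pos [ 568.7 -229.3  113.4] z [ 0. -0. -1.] yaw mod pi 0.356 j [-0.    0.78  0.61  1.69 -0.56  0.86 -0.37] w 85.6 F [-0.   0.3 -0.7] T [-0.04  0.03 -0.03] g 0.0
```

View pics/a2.png

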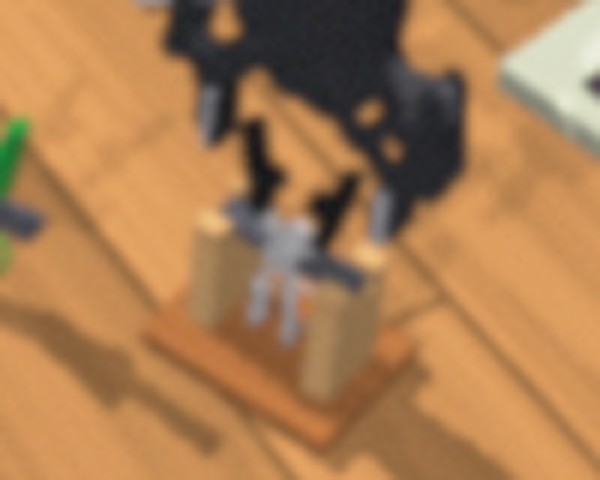

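The side crop shows the handles centred between the pads, with gaps of about 33 px left and right. I close on them.

Call:
play_rows(
  steps=[
    [0, 0, 0, 0, 0, 0],
    [0, 0, 0, 0, 0, 0],
    [0, 0, 0, 0, 0, 0],
    [0, 0, 0, 0, 0, 0],
    [0, 0, 0, 0, 0, 0],
    [0, 0, 0, 0, 0, 0],
    [0, 0, 0, 0, 0, 0],
    [0, 0, 0, 0, 0, 0],
    [0, 0, 0, 0, 0, 0],
    [0, 0, 0, 0, 0, 0],
    [0, 0, 0, 0, 0, 0],
    [0, 0, 0, 0, 0, 0],
  ],
  fingers=1,
  grip_force=35,
)

```text
clock: 4.92
position: [569.4, -228.8, 115.3]
ee_rot: [-0.0, 0.984, 0.177, 0.001]
contact_force: [-0.9, 2.4, 7.3]
grip_width: 35.4
grip_force: 34.0
```

```bash
python3 -c "from h import *;st()"
```

```text
t 4.92 pos [ 569.4 -228.8  115.3] z [ 0.003  0.001 -1.   ] yaw mod pi 0.356 j [-0.01  0.77  0.61  1.69 -0.56  0.86 -0.37] w 35.4 F [-0.9  2.4  7.3] T [0.44 0.29 0.  ] g 34.0
```

Squeezed to the stop (35.4 mm). I lift straight up.

Call:
play_rows(
  steps=[
    [0, 0, 5, 0, 0, 0],
    [0, 0, 8, 0, 0, 0],
    [0, 0, 10, 0, 0, 0],
    [0, 0, 12, 0, 0, 0],
    [0, 0, 12, 0, 0, 0],
    [0, 0, 12, 0, 0, 0],
    [0, 0, 12, 0, 0, 0],
    [0, 0, 12, 0, 0, 0],
    [0, 0, 12, 0, 0, 0],
    [0, 0, 12, 0, 0, 0],
    [0, 0, 5, 0, 0, 0],
    [0, 0, 0, 0, 0, 0],
    [0, 0, 0, 0, 0, 0],
  ],
)

```text
clock: 6.0
position: [568.5, -228.9, 225.3]
ee_rot: [-0.0, 0.984, 0.177, 0.0]
contact_force: [-0.7, 0.1, -1.5]
grip_width: 35.4
grip_force: 35.1
```

Run:
```python
from h import *
st()
p,d=cap('side');cv2.imwrite('pics/a3.png',cv2.resize(p[180:280,260:360],None,fx=6,fy=6,interpolation=cv2.INTER_CUBIC)[:,:,::-1])
```

```text
t 6.0 pos [ 568.5 -228.9  225.3] z [-0.  0. -1.] yaw mod pi 0.356 j [-0.05  0.65  0.69  1.57 -0.46  1.08 -0.45] w 35.4 F [-0.7  0.1 -1.5] T [-0.03  0.02  0.01] g 35.1
```

View pics/a3.png

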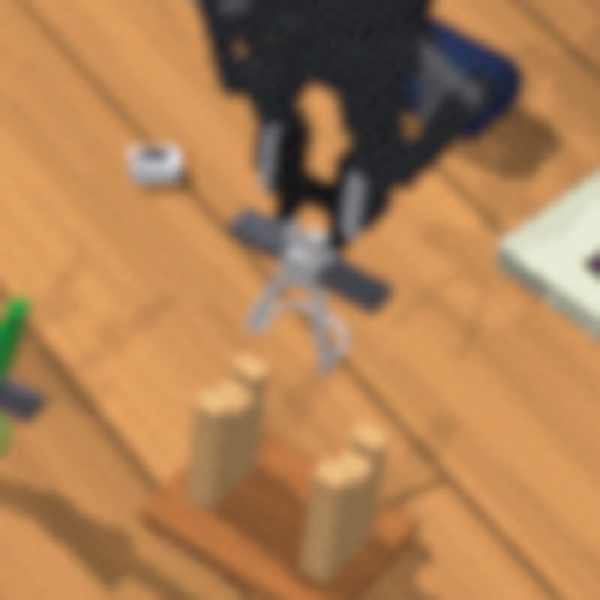

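The pliers hang upright and spread below the gripper, with the bar at (310,260) and the jaw tips at (260,325) and (330,365). I carry them to the winder, staying high.

Call:
play_rows(
  steps=[
    [-1, 10, 0, 0, 0, -0.02],
    [-2, 20, 0, 0, 0, -0.025],
    [-3, 29, 0, 0, 0, -0.025],
    [-3, 29, 0, 0, 0, -0.03],
    [-3, 29, 0, 0, 0, -0.03],
    [-3, 29, 0, 0, 0, -0.03],
    [-3, 29, 0, 0, 0, -0.03],
    [-3, 29, 0, 0, 0, -0.03],
    [-3, 29, 0, 0, 0, -0.03],
    [-3, 29, 0, 0, 0, -0.03],
    [-3, 29, 0, 0, 0, -0.03],
    [-3, 29, 0, 0, 0, -0.03],
    [-3, 29, 0, 0, 0, -0.03],
    [-3, 29, 0, 0, 0, -0.025],
    [-3, 29, 0, 0, 0, -0.02],
    [-3, 15, 0, 0, 0, -0.015],
    [-2, 5, 0, 0, 0, 0],
    [0, 0, 0, 0, 0, 0],
    [0, 0, 0, 0, 0, 0],
  ],
)

```text
clock: 7.63
position: [521.4, 196.4, 225.0]
ee_rot: [0.001, 0.999, -0.038, -0.0]
contact_force: [0.1, -0.2, -2.1]
grip_width: 35.1
grip_force: 35.3
```

Run:
```python
from h import *
st()
p,d=cap('side');cv2.imwrite('pics/a4.png',cv2.resize(p[120:220,175:275],None,fx=6,fy=6,interpolation=cv2.INTER_CUBIC)[:,:,::-1])
cap('top')
```

```text
t 7.63 pos [521.4 196.4 225. ] z [-0.    -0.002 -1.   ] yaw mod pi -0.075 j [-0.93  0.63  0.89  1.74 -0.55  1.05 -1.5 ] w 35.1 F [ 0.1 -0.2 -2.1] T [-0.06 -0.02 -0.05] g 35.3
```

View pics/a4.png

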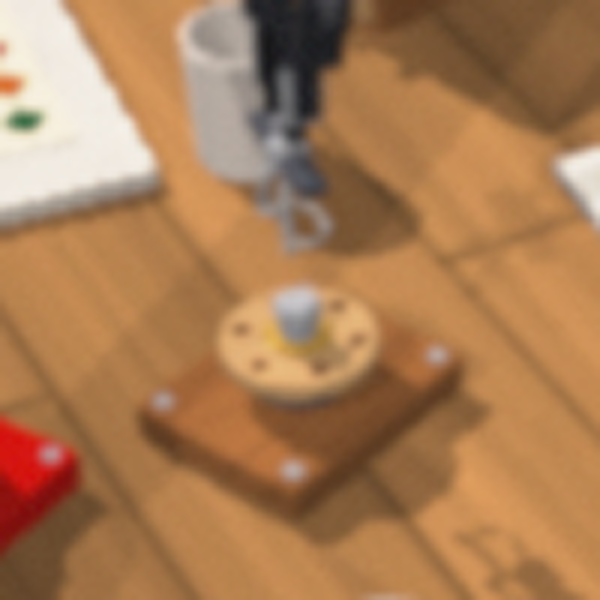

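The side crop shows the spread ring as an ellipse around (300,220), with the axle top centred near (297,295). Next I get numbers for both.

Run:
```python
from h import *
from meas import pts
m=robot.camera_model('side');R=np.array(m['R']);t=np.array(m['t']).ravel()
def proj(X):
    return cv2.projectPoints(np.array(X,float).reshape(-1,1,3),cv2.Rodrigues(R)[0],t,np.array(m['mtx']),np.array([m['k1'],0,0,0,0.]))[0].reshape(-1,2)
off=np.array([175,120])
print('pred ring c',(proj([[521.4,196.4,135.7]])-off)*6,'pred axle top',(proj([[523,199.5,82],[523,199.5,57]])-off)*6)
uv,P,C=pts('side',(175+38,120+22,24,28)); z=P[:,2]
s=(z>95)&(z<180)
for k in np.where(s)[0]:
    if z[k]<150: print(uv[k]-off,P[k].round().astype(int),C[k])
# axle: disc ellipse and axle pixels
uv,P,C=pts('side',(205,160,45,40)); z=P[:,2]
for lab,k in(('axle',(z>66)&(z<88)&(C.max(1)-C.min(1)<45)),('disc',(z>54)&(z<60))):
    q=uv[k]; print(lab,k.sum(),(q.min(0)-off)*6,(q.max(0)+1-off)*6,(q.mean(0)+.5-off)*6)
```

```text
pred ring c [[290.00734851 219.65385354]] pred axle top [[294.19669545 293.91431479]
 [296.04606093 329.09926321]]
[43 32] [512 216 145] [121 107  99]
[44 32] [515 213 146] [120 104  95]
[43 33] [509 209 147] [128 112 104]
[44 33] [512 209 145] [126 113 105]
[43 34] [509 211 141] [148 129 116]
[44 34] [512 209 141] [144 132 125]
[46 34] [521 213 135] [143 133 127]
[50 34] [531 204 138] [137 118 107]
[51 34] [533 201 139] [145 127 117]
[52 34] [540 208 132] [147 128 115]
[43 35] [511 214 135] [169 139 117]
[44 35] [512 208 138] [160 139 125]
[45 35] [518 214 132] [151 134 126]
[53 35] [538 196 136] [147 126 111]
[53 36] [536 192 135] [151 132 120]
[54 36] [538 189 137] [143 122 109]
[47 37] [509 180 149] [145 128 118]
[48 37] [512 179 149] [131 115 106]
[54 37] [537 186 136] [147 131 121]
[48 38] [510 174 149] [135 119 109]
[54 38] [533 178 138] [136 118 107]
[48 39] [511 177 143] [146 129 120]
[53 39] [528 176 137] [132 110  95]
[54 39] [532 177 135] [127 104  85]
[48 40] [510 176 140] [154 138 127]
[49 40] [515 178 137] [153 136 123]
[50 40] [518 177 136] [154 134 120]
[51 40] [520 174 137] [147 127 113]
[52 40] [522 172 138] [137 116 102]
[53 40] [527 175 134] [130 105  86]
[48 41] [508 170 140] [156 134 118]
[49 41] [511 170 140] [158 132 113]
[48 42] [508 171 136] [169 130  98]
axle 46 [276 288] [318 336] [298.69565217 311.34782609]
disc 231 [222 288] [384 390] [303.7012987  344.92207792]
```

Run:
```python
from h import *
from scipy.optimize import least_squares
off=np.array([175,120])
q=np.array([[46,34],[50,34],[51,34],[52,34.3],[53,35],[53.5,36],[54,37],[54,38],[53.6,39],[53,39.7],[52,40],[51,40.3],[50,40.3],[45,34.6]])+off
X=onplane('side',q,136)[:,:2]
for r in(16.5,None):
    f=lambda p:np.hypot(*(X-p[:2]).T)-(r or p[2])
    s=least_squares(f,[522,195,17],loss='soft_l1'); print(s.x.round(1),np.round(f(s.x),1))
p,d=load('side')
# axle left/right edges by row: weighted grey centroid at sub-pixel
C=p[165:178,205:245].astype(float); sat=C.max(2)-C.min(2)
for v in range(165,178):
    row=p[v,205:245].astype(float); w=np.clip(75-(row.max(1)-row.min(1)),0,60); w[:12]=0;w[25:]=0
    if w.sum()>60:
        u=205+(w*np.arange(40)).sum()/w.sum(); print(v,round(u,2),[int(x) for x in w[12:25]],onplane('side',[[u,v]],82)[0].round(1))
```

```text
[522.4 192.1  17. ] [ 4.   0.7  1.3  1.1  0.1 -1.5 -1.  -0.1  1.2  2.3  1.6  1.6  0.7  3.4]
[519.7 192.9  18.9] [ 0.7 -0.7  0.4  0.6  0.  -1.2 -0.7 -0.1  0.8  1.4  0.3 -0.2 -1.5 -0.4]
168 224.4 [0, 0, 0, 0, 1, 21, 36, 46, 49, 37, 13, 0, 0] [526.4 203.7  82. ]
169 224.05 [0, 0, 0, 5, 35, 57, 60, 60, 60, 60, 39, 5, 0] [523.  199.4  82. ]
170 223.98 [0, 0, 0, 20, 58, 60, 60, 60, 60, 60, 57, 18, 0] [520.4 194.7  82. ]
171 224.04 [0, 0, 0, 18, 59, 60, 60, 60, 60, 60, 59, 23, 0] [518.3 189.9  82. ]
172 224.17 [0, 0, 0, 3, 48, 60, 60, 60, 60, 60, 56, 15, 0] [516.3 184.9  82. ]
173 224.17 [0, 0, 0, 0, 26, 60, 60, 60, 60, 60, 46, 1, 0] [514.  180.2  82. ]
174 224.31 [0, 0, 0, 0, 7, 53, 60, 60, 60, 60, 37, 0, 0] [512.  175.3  82. ]
175 224.4 [0, 0, 0, 0, 0, 37, 60, 60, 60, 59, 26, 0, 0] [510.  170.5  82. ]
176 224.49 [0, 0, 0, 0, 0, 0, 36, 49, 48, 32, 2, 0, 0] [508.  165.7  82. ]
```

```bash
cat > ov.py <<'E'
from h import *
import sys
def overlay(fn,tcp,yaw,ax,x0,y0,w=64,h=72,k=8,fresh=False):
    p,d=cap('side') if fresh else load('side')
    m=robot.camera_model('side');R=np.array(m['R']);t=np.array(m['t']).ravel()
    def pr(X): return ((cv2.projectPoints(np.array(X,float).reshape(-1,1,3),cv2.Rodrigues(R)[0],t,np.array(m['mtx']),np.array([m['k1'],0,0,0,0.]))[0].reshape(-1,2)-[x0,y0]+.5)*k).round().astype(np.int32)
    im=cv2.resize(p[y0:y0+h,x0:x0+w],None,fx=k,fy=k,interpolation=cv2.INTER_CUBIC)
    a=np.linspace(0,2*np.pi,60); c=np.c_[np.cos(a),np.sin(a),0*a]
    def line(X,col): cv2.polylines(im,[pr(X)],False,col,1)
    line(c*[13,13,0]+[*ax,79],(255,0,255)); line(c*[45,45,0]+[*ax,57],(255,0,255)); line(c*[10.5,10.5,0]+[*ax,82],(255,0,255))
    X=np.array([np.cos(yaw),np.sin(yaw),0]);Y=np.array([-X[1],X[0],0])
    r=np.array([tcp[0],tcp[1],tcp[2]-89.3]); line(r+c*15,(0,255,0)); line(r+c*18,(0,255,0))
    for z in(44,52):
        b=r+[0,0,z]; line([b+sx*8*X+sy*39*Y for sx,sy in((1,1),(1,-1),(-1,-1),(-1,1),(1,1))],(255,255,0))
    cv2.imwrite(fn,im[:,:,::-1])
E
python3 - <<'E'
from ov import *
overlay('pics/o1.png',[521.4,196.4,225],-.075,(523,199.5),195,125)
E
```

```text
(no output)
```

View pics/o1.png

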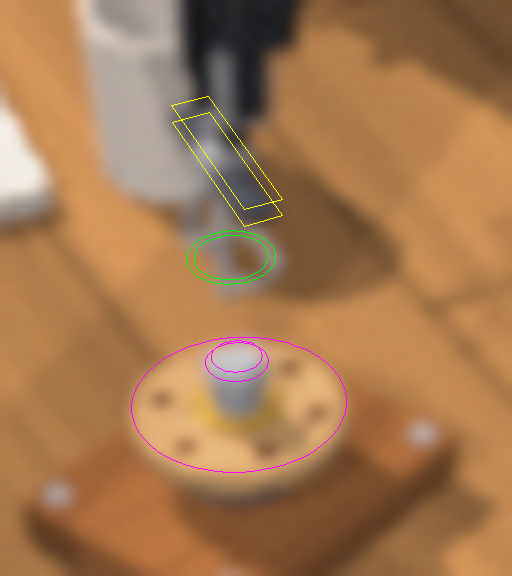

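The overlay agrees with the axle to about 1 px. The real ring sits about 2 mm to the right (+x) of the nominal one. I correct this and descend to just above the axle.

Call:
play_rows(
  steps=[
    [-1, 2, 0, 0, 0, 0],
    [0, 0, -10, 0, 0, 0],
    [0, 0, -12, 0, 0, 0],
    [0, 0, -12, 0, 0, 0],
    [0, 0, -7, 0, 0, 0],
    [0, 0, -2, 0, 0, 0],
    [0, 0, 0, 0, 0, 0],
    [0, 0, 0, 0, 0, 0],
    [0, 0, 0, 0, 0, 0],
  ],
)

```text
clock: 8.48
position: [521.0, 199.9, 182.7]
ee_rot: [-0.0, 0.999, -0.037, 0.001]
contact_force: [-0.4, -0.0, -2.1]
grip_width: 35.1
grip_force: 35.3
```

Run:
```python
from ov import *
s=st(); P=s['position']
overlay('pics/o2.png',P,-.075,(522.5,198.5),200,140,50,50,12,True)
```

```text
t 8.48 pos [521.  199.9 182.7] z [ 0.001  0.    -1.   ] yaw mod pi -0.074 j [-0.91  0.67  0.84  1.79 -0.6   0.96 -1.46] w 35.1 F [-0.4 -0.  -2.1] T [ 0.02 -0.02  0.03] g 35.3
```

View pics/o2.png

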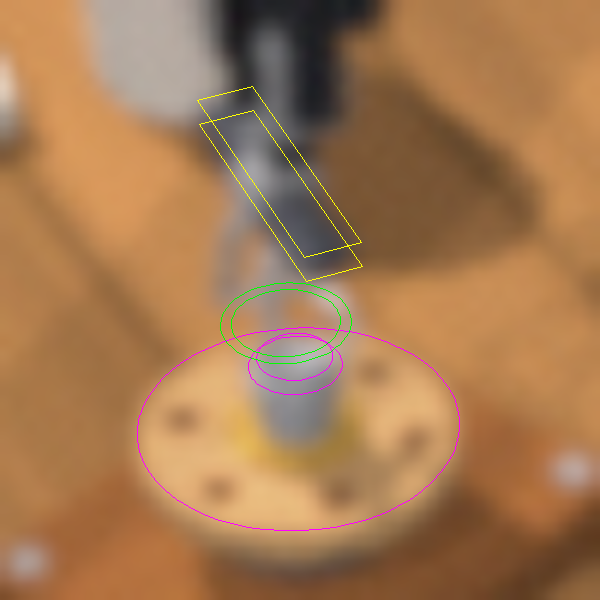

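The disc overlay fits, and the ring sits above the axle within about 1–2 mm. I shift slightly and descend slowly while watching the force.

Call:
play_rows(
  steps=[
    [0.5, -1, 0, 0, 0, 0],
    [0, 0, -2, 0, 0, 0],
    [0, 0, -2, 0, 0, 0],
    [0, 0, -2, 0, 0, 0],
    [0, 0, -2, 0, 0, 0],
    [0, 0, -2, 0, 0, 0],
    [0, 0, -1, 0, 0, 0],
    [0, 0, -1, 0, 0, 0],
    [0, 0, 0, 0, 0, 0],
  ],
)

```text
clock: 9.28
position: [521.0, 199.0, 170.0]
ee_rot: [0.0, 0.999, -0.037, -0.0]
contact_force: [0.1, 0.5, -1.3]
grip_width: 35.3
grip_force: 35.3
```

```bash
python3 -c "from h import *;st()"
```

```text
t 9.28 pos [521. 199. 170.] z [-0. -0. -1.] yaw mod pi -0.074 j [-0.9   0.69  0.83  1.8  -0.62  0.94 -1.45] w 35.3 F [ 0.1  0.5 -1.3] T [-0.01  0.02 -0.05] g 35.3
```

Call:
play_rows(
  steps=[
    [0, 0, -1, 0, 0, 0],
    [0, 0, -1, 0, 0, 0],
    [0, 0, -1, 0, 0, 0],
    [0, 0, -1, 0, 0, 0],
    [0, 0, 0, 0, 0, 0],
    [0, 0, 0, 0, 0, 0],
  ],
)

```text
clock: 9.78
position: [521.4, 199.0, 166.3]
ee_rot: [-0.0, 0.999, -0.037, 0.0]
contact_force: [0.8, 0.4, -3.1]
grip_width: 34.9
grip_force: 35.4
```

```bash
python3 -c "from h import *;st()"
```

```text
t 9.78 pos [521.4 199.  166.3] z [ 0.001 -0.    -1.   ] yaw mod pi -0.074 j [-0.9   0.69  0.82  1.8  -0.62  0.93 -1.44] w 34.9 F [ 0.8  0.4 -3.1] T [-0.04 -0.27  0.06] g 35.4
```

The torque shows a light push on the ring toward +x, so I shift to +x.

Call:
play_rows(
  steps=[
    [0.5, 0, 0, 0, 0, 0],
    [0.5, 0, 0, 0, 0, 0],
    [0.5, 0, 0, 0, 0, 0],
    [0, 0, 0, 0, 0, 0],
    [0, 0, 0, 0, 0, 0],
  ],
)

```text
clock: 10.2
position: [522.4, 199.0, 166.2]
ee_rot: [-0.0, 0.999, -0.037, -0.0]
contact_force: [0.1, 0.1, -2.0]
grip_width: 35.5
grip_force: 35.3
```

```bash
python3 -c "
from h import *
st();robot.capture('side');st()"
```

```text
t 10.2 pos [522.4 199.  166.2] z [-0.  0. -1.] yaw mod pi -0.074 j [-0.9   0.69  0.82  1.8  -0.62  0.93 -1.44] w 35.5 F [ 0.1  0.1 -2. ] T [ 0.02 -0.02  0.  ] g 35.3
t 10.25 pos [522.4 199.  166.2] z [-0.  0. -1.] yaw mod pi -0.074 j [-0.9   0.69  0.82  1.8  -0.62  0.93 -1.44] w 35.2 F [-0.4  0.8 -1.9] T [-0.    0.06 -0.04] g 35.3
```

Call:
play_rows(
  steps=[
    [0.5, 0, -1, 0, 0, 0],
    [0, 0, -1, 0, 0, 0],
    [0, 0, -1, 0, 0, 0],
    [0, 0, -1, 0, 0, 0],
    [0, 0, -1, 0, 0, 0],
    [0, 0, 0, 0, 0, 0],
    [0, 0, 0, 0, 0, 0],
  ],
)

```text
clock: 10.83
position: [523.0, 199.0, 161.2]
ee_rot: [0.0, 0.999, -0.037, -0.0]
contact_force: [-0.6, 0.4, -1.6]
grip_width: 35.4
grip_force: 35.3
```

```bash
python3 -c "from h import *;st()"
```

```text
t 10.83 pos [523.  199.  161.2] z [-0. -0. -1.] yaw mod pi -0.074 j [-0.89  0.7   0.82  1.8  -0.63  0.92 -1.44] w 35.4 F [-0.6  0.4 -1.6] T [-0.01 -0.   -0.02] g 35.3
```

The ring is around the axle and free. I probe gently in y to centre it.

Call:
play_rows(
  steps=[
    [0, 0.5, 0, 0, 0, 0],
    [0, 0.5, 0, 0, 0, 0],
    [0, 0.5, 0, 0, 0, 0],
    [0, 0.5, 0, 0, 0, 0],
    [0, 0, 0, 0, 0, 0],
  ],
)

```text
clock: 11.25
position: [523.1, 201.2, 161.3]
ee_rot: [-0.0, 0.999, -0.037, 0.0]
contact_force: [0.3, 0.0, -2.0]
grip_width: 35.0
grip_force: 35.3
```

```bash
python3 -c "from h import *;st()"
```

```text
t 11.25 pos [523.1 201.2 161.3] z [ 0.  0. -1.] yaw mod pi -0.074 j [-0.9   0.7   0.82  1.8  -0.63  0.92 -1.44] w 35.0 F [ 0.3  0.  -2. ] T [-0.01 -0.    0.  ] g 35.3
```

Call:
play_rows(
  steps=[
    [0, -1, 0, 0, 0, 0],
    [0, -1, 0, 0, 0, 0],
    [0, -0.5, 0, 0, 0, 0],
    [0, -0.5, 0, 0, 0, 0],
    [0, -0.5, 0, 0, 0, 0],
    [0, -0.5, 0, 0, 0, 0],
    [0, 0, 0, 0, 0, 0],
  ],
)

```text
clock: 11.83
position: [523.1, 196.8, 161.3]
ee_rot: [0.0, 0.999, -0.037, 0.0]
contact_force: [0.5, -0.3, -2.1]
grip_width: 35.2
grip_force: 35.3
```

```bash
python3 -c "from h import *;st()"
```

```text
t 11.83 pos [523.1 196.8 161.3] z [ 0. -0. -1.] yaw mod pi -0.074 j [-0.89  0.7   0.82  1.81 -0.63  0.92 -1.43] w 35.2 F [ 0.5 -0.3 -2.1] T [ 0.01  0.01 -0.03] g 35.3
```

Call:
play_rows(
  steps=[
    [0, -0.5, 0, 0, 0, 0],
    [0, -0.5, 0, 0, 0, 0],
    [0, -0.5, 0, 0, 0, 0],
    [0, 0, 0, 0, 0, 0],
  ],
)

```text
clock: 12.17
position: [523.1, 196.2, 161.3]
ee_rot: [-0.001, 0.999, -0.037, -0.0]
contact_force: [0.5, 0.5, -2.6]
grip_width: 35.1
grip_force: 35.1
```

```bash
python3 -c "from h import *;st()"
```

```text
t 12.17 pos [523.1 196.2 161.3] z [ 0.     0.001 -1.   ] yaw mod pi -0.074 j [-0.89  0.7   0.82  1.81 -0.63  0.92 -1.43] w 35.1 F [ 0.5  0.5 -2.6] T [ 0.39 -0.04  0.02] g 35.1
```

Call:
play_rows(
  steps=[
    [0, 1.5, 0, 0, 0, 0],
    [0, 1.5, 0, 0, 0, 0],
    [0, 1.5, 0, 0, 0, 0],
    [0, 0.5, 0, 0, 0, 0],
    [0, 0.5, 0, 0, 0, 0],
    [0, 0.5, 0, 0, 0, 0],
    [0, 0.5, 0, 0, 0, 0],
    [0, 0.5, 0, 0, 0, 0],
    [0, 0, 0, 0, 0, 0],
  ],
)

```text
clock: 12.92
position: [523.1, 202.2, 161.3]
ee_rot: [0.0, 0.999, -0.037, 0.0]
contact_force: [1.1, -0.1, -2.2]
grip_width: 35.3
grip_force: 35.3
```

```bash
python3 -c "from h import *;st()"
```

```text
t 12.92 pos [523.1 202.2 161.3] z [ 0.    -0.001 -1.   ] yaw mod pi -0.074 j [-0.9   0.7   0.82  1.8  -0.63  0.92 -1.44] w 35.3 F [ 1.1 -0.1 -2.2] T [-0.16 -0.01  0.03] g 35.3
```

Call:
play_rows(
  steps=[
    [0, -1.5, 0, 0, 0, 0],
    [0, -1.4, 0, 0, 0, 0],
    [0.5, 0, 0, 0, 0, 0],
    [0.5, 0, 0, 0, 0, 0],
    [0.5, 0, 0, 0, 0, 0],
    [0.5, 0, 0, 0, 0, 0],
    [0, 0, 0, 0, 0, 0],
  ],
)

```text
clock: 13.5
position: [525.2, 199.7, 161.3]
ee_rot: [-0.0, 0.999, -0.037, 0.0]
contact_force: [-0.2, -0.2, -1.9]
grip_width: 34.8
grip_force: 35.4
```

```bash
python3 -c "from h import *;st()"
```

```text
t 13.5 pos [525.2 199.7 161.3] z [ 0.  0. -1.] yaw mod pi -0.074 j [-0.89  0.7   0.82  1.8  -0.63  0.92 -1.44] w 34.8 F [-0.2 -0.2 -1.9] T [ 0.01 -0.02 -0.02] g 35.4
```

Call:
play_rows(
  steps=[
    [0.5, 0, 0, 0, 0, 0],
    [0.5, 0, 0, 0, 0, 0],
    [0, 0, 0, 0, 0, 0],
  ],
)

```text
clock: 13.75
position: [526.2, 199.6, 161.3]
ee_rot: [-0.0, 0.999, -0.037, 0.0]
contact_force: [-0.4, -0.7, -1.6]
grip_width: 35.1
grip_force: 35.4
```

```bash
python3 -c "from h import *;st()"
```

```text
t 13.75 pos [526.2 199.6 161.3] z [ 0. -0. -1.] yaw mod pi -0.074 j [-0.89  0.7   0.82  1.79 -0.63  0.93 -1.44] w 35.1 F [-0.4 -0.7 -1.6] T [0.   0.   0.02] g 35.4
```

Centre is at about x 523.4, y 199.3. I go down to the groove level.

Call:
play_rows(
  steps=[
    [-1.4, -0.3, 0, 0, 0, 0],
    [-1.4, 0, 0, 0, 0, 0],
    [0, 0, -1, 0, 0, 0],
    [0, 0, -1, 0, 0, 0],
    [0, 0, -1, 0, 0, 0],
    [0, 0, -1, 0, 0, 0],
    [0, 0, -1, 0, 0, 0],
    [0, 0, -1, 0, 0, 0],
    [0, 0, -1, 0, 0, 0],
    [0, 0, 0, 0, 0, 0],
    [0, 0, 0, 0, 0, 0],
  ],
)

```text
clock: 14.67
position: [523.3, 199.3, 154.2]
ee_rot: [0.0, 0.999, -0.037, -0.0]
contact_force: [0.2, 0.4, -2.0]
grip_width: 35.3
grip_force: 35.4
```

```bash
python3 -c "from h import *;st()"
```

```text
t 14.67 pos [523.3 199.3 154.2] z [-0. -0. -1.] yaw mod pi -0.074 j [-0.89  0.71  0.81  1.81 -0.64  0.91 -1.43] w 35.3 F [ 0.2  0.4 -2. ] T [-0.01  0.02 -0.02] g 35.4
```

Call:
play_rows(
  steps=[
    [0, 0, -0.5, 0, 0, 0],
    [0, 0, -0.5, 0, 0, 0],
    [0, 0, -0.5, 0, 0, 0],
    [0, 0, -0.5, 0, 0, 0],
    [0, 0, 0, 0, 0, 0],
  ],
)

```text
clock: 15.08
position: [523.2, 199.3, 152.2]
ee_rot: [0.0, 0.999, -0.037, -0.0]
contact_force: [0.4, 0.6, -2.4]
grip_width: 35.5
grip_force: 35.4
```

```bash
python3 -c "from h import *;st()"
```

```text
t 15.08 pos [523.2 199.3 152.2] z [-0. -0. -1.] yaw mod pi -0.074 j [-0.89  0.71  0.81  1.81 -0.64  0.9  -1.43] w 35.5 F [ 0.4  0.6 -2.4] T [ 0.03 -0.02 -0.04] g 35.4
```

Call:
play_rows(
  steps=[
    [0, 0, -0.5, 0, 0, 0],
    [0, 0, -0.5, 0, 0, 0],
    [0, 0, 0, 0, 0, 0],
  ],
)

```text
clock: 15.33
position: [523.2, 199.3, 151.2]
ee_rot: [0.0, 0.999, -0.037, -0.0]
contact_force: [-0.6, 0.8, -2.8]
grip_width: 35.3
grip_force: 35.4
```

```bash
python3 -c "from h import *;st()"
```

```text
t 15.33 pos [523.2 199.3 151.2] z [-0. -0. -1.] yaw mod pi -0.074 j [-0.89  0.71  0.81  1.81 -0.64  0.9  -1.43] w 35.3 F [-0.6  0.8 -2.8] T [0.05 0.03 0.01] g 35.4
```

Call:
play_rows(
  steps=[
    [0, 0, -0.5, 0, 0, 0],
    [0, 0, -0.5, 0, 0, 0],
    [0, 0, 0, 0, 0, 0],
  ],
)

```text
clock: 15.58
position: [523.4, 199.3, 150.8]
ee_rot: [-0.0, 0.999, -0.037, 0.0]
contact_force: [-1.0, 0.3, 1.9]
grip_width: 35.2
grip_force: 36.0
```

```bash
python3 -c "from h import *;st()"
```

```text
t 15.58 pos [523.4 199.3 150.8] z [ 0.  0. -1.] yaw mod pi -0.074 j [-0.89  0.71  0.81  1.81 -0.65  0.9  -1.43] w 35.2 F [-1.   0.3  1.9] T [ 0.03  0.2  -0.01] g 36.0
```

Washer contact came at TCP 151.0, where 150.8 was expected, so the height is confirmed. I raise to mid groove.

Call:
play_rows(
  steps=[
    [0, 0, 1, 0, 0, 0],
    [0, 0, 1, 0, 0, 0],
    [0, 0, 1, 0, 0, 0],
    [0, 0, 1.2, 0, 0, 0],
    [0, 0, 0, 0, 0, 0],
    [0, 0, 0, 0, 0, 0],
    [0, 0, 0, 0, 0, 0],
    [0, 0, 0, 0, 0, 0],
  ],
)

```text
clock: 16.25
position: [523.2, 199.3, 154.4]
ee_rot: [-0.0, 0.999, -0.037, -0.0]
contact_force: [-0.4, -0.4, -2.0]
grip_width: 35.0
grip_force: 35.4
```

```bash
python3 -c "
from h import *
s=st()
if abs(s['position'][2]-154.4)<.6 and abs(s['torque']).max()<.12: print(robot.close_job())"
```

```text
t 16.25 pos [523.2 199.3 154.4] z [-0.  0. -1.] yaw mod pi -0.074 j [-0.89  0.71  0.81  1.81 -0.64  0.91 -1.43] w 35.0 F [-0.4 -0.4 -2. ] T [ 0.02  0.02 -0.01] g 35.4
the job is handed in; nothing more can be done
None
```

I handed the job in at 16.3 s with the pliers held upright and squeezed to the stop, the spread ring around mid groove and no contact felt at the wrist; the ring is centred to about 1 mm by touch and camera, and no verdict came back.

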